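Feed one brass blank to the stamping nest

ROBOT

A 6-joint arm with a two-finger parallel gripper is mounted at the origin on a cart in front of the work surface, level with it; the furniture and walls round the work are solid. World frame = base frame: x ahead of the robot, y to its left, z up, the work surface at z = 0. Lengths are in m, angles in rad, forces in N, time in s.
With the tool pointing down it reaches from about 0.35 to 0.725 m from the base axis. Payload 4.3 kg.
Tool frame: the origin (TCP) lies on the centre line of the jaws, within the pads' length; the fingertips stand 8 mm ahead of it and the grasp point (between the pads) lies 11 mm behind it (r.finger_overhang is the distance from the TCP to the fingertips, in m); y points along the fingers, x is the direction in which the jaws open and shut, and the axes are right-handed (so a half turn about y gives the same grasp; the last joint's range is limited). The gripper opens to 85 mm and grips with 20 to 120 N. Pads are 22 mm wide; open, the fingers measure 114 mm over their backs; the gripper's body (76 mm by 85 mm) begins 54 mm behind the grasp point. The pads swing forward as they close: fully open they stand 13 mm farther back than shut.
Start: joints at [1.097, 0.377, 0.081, 1.274, 0, 1.46], TCP at [0.205, 0.537, 0.239] pointing down, gripper open.
Joint ranges: [-2.72, 2.72], [-0.84, 1.66], [-1.02, 1.22], [-1.77, 2.12], [-1.37, 1.28], [-3.14, 3.14]. Speed limits (rad/s): [2.57, 2.57, 3.14, 3.14, 3.14, 3.14].

INTERFACE

Orientations are given as [roll, pitch, yaw] about the fixed x, y, z axes, in that order (R = Rz(yaw) Ry(pitch) Rx(roll)).
In Python, from rig import r, cams, job gives the robot as it stands.
- The arm moves only by the tool step_arm, never from a script. Its argument "rows" is a list of rows, each an object of numbers: "x", "y", "z": the shift along the tool's x, y, z in mm; "ax", "ay", "az": the turn, a rotation vector about the tool's x, y, z in degrees; "grip": the closure, from -1 (fully open) to 1 (shut), so that 0 is half open. In form: [{"x": .., "y": .., "z": .., "ax": .., "ay": .., "az": .., "grip": ..}, ...]. A call has 1 to 10 rows; each row is the pose to reach, as a shift and turn from the pose measured when the call began, along the tool's axes at that moment; what a row does not reach only later rows make up. A row lasts 1/8 s, in which the tool goes at most 62.5 mm and 10.7 degrees, less where a joint would pass 70% of its speed; a pose out of reach is approached as far as the arm can. A call with a gripper value outside its range is refused whole. The fingers move at their own pace and stop on an object; "squeeze" is the grip in N (left out, the last holds). Time passes only in rows, so rows that repeat a pose let the fingers close. It gives the time, the measured TCP pose, the force and the opening at its end, in the units of the state.
- r.read_state(): the state, without advancing time (a new reading comes with each control period).
- cams.snapshot(name): name is "scene" or "top"; returns (picture, depth): 400x640x3 uint8, red, green, blue; 400x640 float32, m along the optical axis (not along the pixel's ray), 0 where there is no reading.
- cams.camera_params(name): a dict with "vfov" (degrees; the focal length in pixels is half the picture's height over the tangent of half this angle, whatever the lens; pixels are square), "cx", "cy" (the principal point, pixels), "pose" (4x4, takes a point from camera to world coordinates). Camera axes: x right, y down, z forward; pixel columns grow to the right and rows downward; lengths in m; the calibration is good to about 2 mm. A picture is of the moment at which its call begins. camera_params takes no time and is no camera call.
- job.job_done(): hands the job in, once; it reports no verdict.
The state is a dict: "time": time; "joints": joint angles; "qvel": joint speeds; "effort": joint torques, N m; "tcp_pos": TCP position; "tcp_rot": TCP orientation; "force": force on the tool from outside, world axes, zero at the start; "torque": the same for the moment, N m; "finger_gap": finger opening in m.
Only numpy, scipy, OpenCV 4.12 (cv2) and the standard library are available. Lean on these libraries where they do the work, as an engineer would, in place of code of your own. Each camera call takes 0.05 s, during which the arm holds its last target. There are 200 camera calls.

TASK

Dispense a single brass blank: with the fingertips press the feeder's red plunger all the way in once and let it spring back. Then nudge the ejected blank along the plate until it lies flat against both faces of the V stop, ready for stamping, and move clear. Only press and push: do not lift or carry anything, leave the other four blanks in the magazine, and leave the things round the feeder where they are.

Things in the scene. Friction and masses are not known exactly. Their poses are not given: they have to be found in the camera images.
- feeder: feeder of a stamping jig, fixed on the desk: L-shaped grey plate 10 mm thick with an aluminium magazine (42 by 43 mm, top 46 mm above the desk). Origin on the desk top under the magazine's centre; z up; x = the way the plunger is pressed and the blank comes out; y = along the landing plate from the landing towards the V stop. Plate under magazine and housing: x -75 to 20, y -28 to 28 mm.
- plunger (a joint): travel of the sprung plunger in m: 0 = home (fully out, as it starts), 0.052 = fully in, against its stop. About 4 N to start, 8 to 9 N to hold fully in; let go, it springs home by itself. Its blade pushes only the lowest blank out through the gap below the magazine's front wall.
- plunger_button (a point): centre of the outer face of the plunger's red round push button (30 mm across, on a level rod), 22 mm above the desk, bare desk below it; moves with the plunger. The face looks to the feeder's -x: press it along +x. At home it is 138 mm behind the magazine's centre, 64 mm behind the slide housing (44 mm wide, 32 mm high above the desk).
- magazine (a point): centre of the magazine's floor, 10 mm above the desk, where the lowest blank lies at the start
- landing (a point): point 10 mm above the desk, on the landing plate, 49 mm along the feeder's x from the magazine's centre, where the blank's centre lies after a smooth full press (a fast press may throw it on to the lip). The plate spans feeder x 12 to 92, y -45 to 112 mm; a lip 5 mm high has its inner face at x = 80 mm, y -34 to 46 mm.
- nest (a point): point 10 mm above the desk, on the landing plate, where the blank's centre lies when the blank touches both faces of the V stop; 70 mm along the feeder's y from the landing. A round steel anvil is let in flush there. The V stop is 8 mm high; its faces stand at 45 degrees either side of the feeder's y; its 48 mm wide mouth opens to -y; its apex is 23 mm beyond this point.
- blank1: the lowest brass blank, the one that the plunger ejects: a flat round disc 32 mm across and 6 mm thick, 25 to 50 g, polished (friction about 0.15), with a small dark hole mark near the rim. Origin at the centre of its underside, z up.
- blank2: brass blank like blank1, number 2 from below in the magazine's stack of five; origin at the centre of its underside. It stays in the magazine and sinks 6 mm when the lowest one leaves.
- blank3: brass blank like blank1, number 3 from below in the magazine's stack of five; origin at the centre of its underside. It stays in the magazine and sinks 6 mm when the lowest one leaves.
- blank4: brass blank like blank1, number 4 from below in the magazine's stack of five; origin at the centre of its underside. It stays in the magazine and sinks 6 mm when the lowest one leaves.
- blank5: brass blank like blank1, number 5 from below in the magazine's stack of five; origin at the centre of its underside. It stays in the magazine and sinks 6 mm when the lowest one leaves.
- thread_spool: bystander: spool of dark brown thread, 35 mm across, 44 mm high, standing on the desk beside the housing; origin at the centre of its underside
- green_tin: bystander: flat round tin with a dark green lid, 63 mm across, 21 mm high, on the desk in the elbow of the base plate; origin at the centre of its underside
- beveler: bystander: small leather tool with a dark red handle, 126 mm long (along its x), 21 mm thick, lying on the desk beyond the landing's lip; origin under its middle
Mind the look-alikes: they are no part of the job. Leave any turquoise look-alike of the blank5 alone.

How it is judged:
On the way, in this order (a step that is already met when the one before it is completed fails the run):
1. the fingers press the plunger fully in and the lowest blank is out of the magazine (value of joint plunger above 0.047 m and contact force between the fingers and feeder above 1 N and x of blank1 in the frame of feeder above 0.04 m), for 0.05 s.
2. the plunger has sprung back home while the blank lies on the landing plate, not yet in the V stop (value of joint plunger below 0.004 m and x of blank1 in the frame of feeder above 0.04 m and horizontal distance between blank1 and nest above 0.02 m), for 0.1 s.
At the end, for the whole second after the job is handed in: The ejected blank lies flat on the plate, at rest, its centre within 4 mm of the nest point (touching both faces of the V stop); the plunger is home (within 4 mm); the other four blanks are in the magazine (within 8 mm of its axis); the bystanders are within 20 mm of where they stood (horizontal distance between blank1 and nest below 0.004 m and angle between blank1's own z axis and vertical below 0.1 rad and z of blank1 in the frame of feeder below 0.013 m and linear speed of blank1 below 0.01 m/s and value of joint plunger below 0.004 m and horizontal distance between each of blank2, blank3, blank4, blank5 and magazine below 0.008 m and distance of each of thread_spool, green_tin, beveler from where it was at the start of the episode below 0.02 m).
It fails at once if the ejected blank is lifted or tipped more than 8 mm off the plate, or knocked off it (z of blank1 in the frame of feeder above 0.018 m or z of blank1 in the frame of feeder below 0.005 m or angle between blank1's own z axis and vertical above 0.5 rad).
It fails at once if a second blank is pushed out (a second press) or taken from the magazine (horizontal distance between any of blank2, blank3, blank4, blank5 and magazine above 0.008 m or z of blank2 in the frame of feeder above 0.024 m or z of blank3 in the frame of feeder above 0.03 m or z of blank4 in the frame of feeder above 0.036 m or z of blank5 in the frame of feeder above 0.042 m).
It fails at once if a bystander is moved more than 20 mm or lifted (distance of any of thread_spool, green_tin, beveler from where it was at the start of the episode above 0.02 m or z of any of thread_spool, green_tin, beveler in the frame of feeder above 0.01 m).
It also fails if it takes over 42 s, if anything falls off the work surface, if the arm or the gripper's body presses on something with over 40 N, if the wrist force passes 120 N, or if a joint passes its speed limit or range.

## Working session

There is one attempt and no reset: what is moved stays moved. The work goes in short steps, Python scripts to look and compute and a tool call to move; the robot and the scene stay as the last step left them, time stands still between calls to the robot, and variables do not carry over. Pictures are saved under pics/ and viewed, about 8 in all and at most 12, crops included, and the job is handed in when it is done.

Besides the shell and the picture viewer there is one more tool, called after "Request:" as name(argument=value, ...) on one line, values as JSON. step_arm: Moves the arm, as the interface text tells. Its arguments: {"type":"object","properties":{"rows":{"type":"array","items":{"type":"object","properties":{"x":{"type":"number"},"y":{"type":"number"},"z":{"type":"number"},"ax":{"type":"number"},"ay":{"type":"number"},"az":{"type":"number"},"grip":{"type":"number"}}}},"squeeze":{"type":"number"}},"required":["rows"]}

```bash
ls; mkdir -p pics
cat > h.py <<'E'
import numpy as np, cv2
from rig import r, cams, job
def snap(n,fn):
    p,d=cams.snapshot(n); cv2.imwrite('pics/'+fn+'.png',p[:,:,::-1]); np.savez('pics/'+fn+'.npz',p=p,d=d); return p,d
def cloud(n,d):
    c=cams.camera_params(n); f=200/np.tan(np.radians(c['vfov'])/2)
    v,u=np.mgrid[:400,:640]; X=np.stack([(u-c['cx'])/f*d,(v-c['cy'])/f*d,d],-1)
    T=np.array(c['pose']); W=X@T[:3,:3].T+T[:3,3]; W[d==0]=np.nan; return W
E
python3 - <<'E'
from h import *
s=r.read_state(); print({k:np.round(v,3).tolist() for k,v in s.items()}, r.finger_overhang)
for n in ('scene','top'):
    p,d=snap(n,n+'1'); print(cams.camera_params(n),(d>0).mean())
a=cv2.imread('pics/scene1.png')
E
```

```text
pics
{'time': 0.0, 'joints': [1.097, 0.378, 0.08, 1.274, 0.0, 1.46], 'qvel': [0.001, -0.0, -0.0, -0.0, -0.001, 0.002], 'effort': [-0.0, -46.36, 26.988, 0.021, -0.0, 0.0], 'tcp_pos': [0.204, 0.537, 0.238], 'tcp_rot': [-1.571, 0.002, 1.207], 'force': [-1.115, -0.444, -0.223], 'torque': [0.016, -0.037, -0.018], 'finger_gap': 0.085} 0.008
{'vfov': 43.903737715171445, 'cx': 319.6592817510393, 'cy': 198.95700306524492, 'pose': array([[-0.87900577, -0.20873595,  0.42869355,  0.14455905],
       [-0.47605732,  0.43473437, -0.76444454,  0.5074086 ],
       [-0.02680076, -0.87603386, -0.4815043 ,  0.4586021 ],
       [ 0.        ,  0.        ,  0.        ,  1.        ]])} 0.996
{'vfov': 53.665664276749574, 'cx': 320.97038732267345, 'cy': 204.39190041001785, 'pose': array([[-0.01199091, -0.99156138,  0.12908236,  0.40275824],
       [-0.999801  ,  0.0098308 , -0.0173585 , -0.12528593],
       [ 0.01594303, -0.12926482, -0.99148193,  0.90111965],
       [ 0.        ,  0.        ,  0.        ,  1.        ]])} 0.99589453125
```

View pics/top1.png

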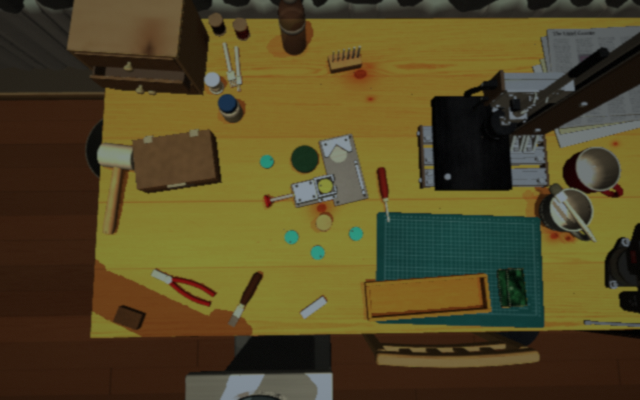

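View pics/scene1.png

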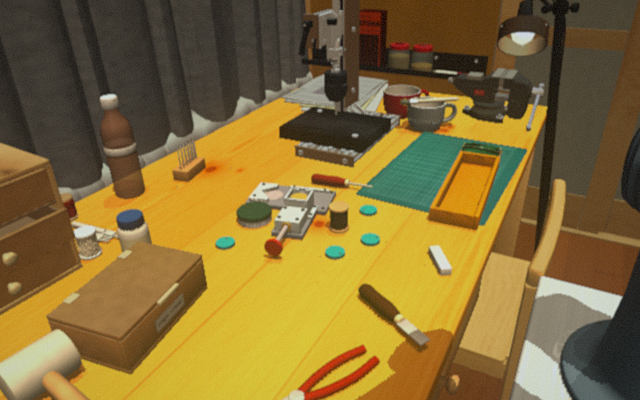

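The top view shows the button at about (268,200), the magazine at (326,186) with brass on top, the landing plate at (345,165), and the V stop near (337,150). The turquoise look-alikes are at (266,161), (291,237), (317,252) and (356,233). The spool is at (323,222), the tin at (304,158) and the beveler at (383,190). Next I'll measure these.

Run:
```python
from h import *
z=np.load('pics/top1.npz'); p,d=z['p'],z['d']; W=cloud('top',d)
def st(m,name):
    q=W[m]; print(name,m.sum(),np.round(np.nanmedian(q,0),4),np.round(np.nanpercentile(q[:,2],[5,95]),4))
V,U=np.mgrid[:400,:640]
print('desk',np.nanmedian(W[205:225,340:380].reshape(-1,3),0))
box=(U>255)&(U<380)&(V>125)&(V<240)
hsv=cv2.cvtColor(p,cv2.COLOR_RGB2HSV)
red=box&(U<290)&((hsv[...,0]<6)|(hsv[...,0]>174))&(hsv[...,1]>150)&(V>190)&(V<212)
st(red,'button')
Z=W[...,2]
mag=box&(Z>.038)&(Z<.056)&(V<205)&(V>165); st(mag,'mag')
def rect(m,n):
    q=W[m][:,:2].astype(np.float32); b=cv2.minAreaRect(q); print(n,np.round(b[0],4),np.round(b[1],4),round(b[2],2))
rect(mag,'mag')
pl=box&(Z>.006)&(Z<.014)&(U>315)&(hsv[...,1]<110); st(pl,'plate'); 
n,l=cv2.connectedComponents(pl.astype(np.uint8)); k=1+np.argmax([(l==i).sum() for i in range(1,n)]); rect(l==k,'plate')
# enlarged crop
c=p[125:240,250:400]; cv2.imwrite('pics/c1.png',cv2.resize(c[:,:,::-1],None,fx=5.2,fy=5.2,interpolation=cv2.INTER_CUBIC)*1)
z2=np.load('pics/scene1.npz'); c=z2['p'][165:270,200:360]; cv2.imwrite('pics/c2.png',cv2.resize(c[:,:,::-1],None,fx=5,fy=5,interpolation=cv2.INTER_CUBIC))
```

```text
desk [ 4.95061028e-01 -2.28693947e-01 -3.46117137e-05]
button 41 [ 0.5263 -0.0213  0.0318] [0.0258 0.0365]
mag 283 [ 0.5556 -0.1477  0.0418] [0.0387 0.0478]
mag [ 0.5431 -0.0921] [0.0435 0.1584] 13.38
plate 1820 [ 0.5891 -0.1946  0.0102] [0.0074 0.013 ]
plate [ 0.6008 -0.1918] [0.1575 0.0802] 13.13
```

View pics/c1.png

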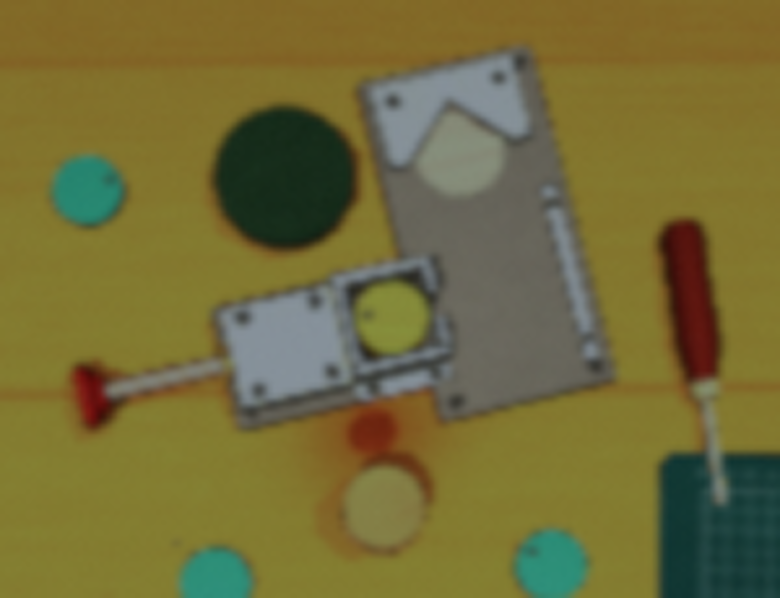

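The plate fit gives 157.5×80.2 mm against a nominal 157×80, at 13.1°. That puts the feeder origin at about (0.556,-0.149), which agrees with the magazine top and the button. Now a helper to convert feeder targets into tool shifts.

```bash
cat >> h.py <<'E'
from scipy.spatial.transform import Rotation as Ro
A=np.radians(13.13-90); XH=np.array([np.cos(A),np.sin(A)]); YH=np.array([-XH[1],XH[0]])
O=np.array([.6008,-.1918])-.052*XH-.0335*YH
def go(fx,fy,z,yawdeg):
    "feeder mm, z mm -> tool shift"
    s=r.read_state(); R=Ro.from_euler('xyz',s['tcp_rot']); w=np.r_[O+fx/1e3*XH+fy/1e3*YH,z/1e3]
    Rt=Ro.from_euler('xyz',[-np.pi/2,0,np.radians(yawdeg)])
    print('t',round(s['time'],2),'world',w.round(4),'shift',(1e3*R.inv().apply(w-s['tcp_pos'])).round(1),'turn',np.degrees((R.inv()*Rt).as_rotvec()).round(1))
def fpos():
    s=r.read_state(); q=np.array(s['tcp_pos'][:2])-O; print('t',round(s['time'],2),'feeder',(1e3*np.r_[q@XH,q@YH,s['tcp_pos'][2]]).round(1),'F',np.round(s['force'],1),'Fx,Fy',round(s['force'][:2]@XH,1),round(s['force'][:2]@YH,1),'gap',s['finger_gap'])
E
python3 -c "
from h import *
print(O); go(-185,0,90,13.13); fpos()"
```

```text
[ 0.5563634  -0.14876933]
t 0.1 world [0.5143 0.0314 0.09  ] shift [-361.8  149.  -469.6] turn [ 0.  56.  -0.1]
t 0.1 feeder [-747.7 -187.1  238.5] F [0.6 0.1 0.4] Fx,Fy 0.1 0.6 gap 0.08491456451159651
```

Request:
step_arm(rows=[{"x": -362, "y": 149, "z": -470, "ay": 56, "grip": 1}, {"x": -362, "y": 149, "z": -470, "ay": 56, "grip": 1}, {"x": -362, "y": 149, "z": -470, "ay": 56, "grip": 1}, {"x": -362, "y": 149, "z": -470, "ay": 56, "grip": 1}, {"x": -362, "y": 149, "z": -470, "ay": 56, "grip": 1}, {"x": -362, "y": 149, "z": -470, "ay": 56, "grip": 1}, {"x": -362, "y": 149, "z": -470, "ay": 56, "grip": 1}, {"x": -362, "y": 149, "z": -470, "ay": 56, "grip": 1}, {"x": -362, "y": 149, "z": -470, "ay": 56, "grip": 1}, {"x": -362, "y": 149, "z": -470, "ay": 56, "grip": 1}], squeeze=40)

```text
schema error: expected keys x, y, z, ax, ay, az, grip
```

```bash
python3 -c "
from h import *
fpos(); go(-178,0,22,13.13)"
```

```text
t 0.1 feeder [-747.7 -187.1  238.5] F [0.6 0.1 0.4] Fx,Fy 0.1 0.6 gap 0.08491456451159651
t 0.1 world [0.5159 0.0246 0.022 ] shift [-367.5  217.  -473.5] turn [ 0.  56.  -0.1]
```

Request:
step_arm(rows=[{"x": -362, "y": 149, "z": -470, "ax": 0, "ay": 56, "az": 0, "grip": 1}, {"x": -362, "y": 149, "z": -470, "ax": 0, "ay": 56, "az": 0, "grip": 1}, {"x": -362, "y": 149, "z": -470, "ax": 0, "ay": 56, "az": 0, "grip": 1}, {"x": -362, "y": 149, "z": -470, "ax": 0, "ay": 56, "az": 0, "grip": 1}, {"x": -362, "y": 149, "z": -470, "ax": 0, "ay": 56, "az": 0, "grip": 1}, {"x": -362, "y": 149, "z": -470, "ax": 0, "ay": 56, "az": 0, "grip": 1}, {"x": -362, "y": 149, "z": -470, "ax": 0, "ay": 56, "az": 0, "grip": 1}, {"x": -362, "y": 149, "z": -470, "ax": 0, "ay": 56, "az": 0, "grip": 1}, {"x": -362, "y": 149, "z": -470, "ax": 0, "ay": 56, "az": 0, "grip": 1}, {"x": -362, "y": 149, "z": -470, "ax": 0, "ay": 56, "az": 0, "grip": 1}], squeeze=40)

```text
time: 1.35
tcp_pos: [0.5152, 0.0288, 0.0891]
tcp_rot: [-1.572, 0.002, 0.228]
force: [0.5, 0.6, -0.2]
finger_gap: 0.0001
```

```bash
python3 -c "
from h import *
fpos(); go(-178,0,22,13.13); print(r.read_state()['joints'])"
```

```text
t 1.35 feeder [-182.3    0.3   89.1] F [ 0.5  0.6 -0.2] Fx,Fy -0.4 0.6 gap 0.00011399961849201961
t 1.35 world [0.5159 0.0246 0.022 ] shift [-0.2 67.1 -4.2] turn [ 0.1 -0.1 -0.1]
[-0.06609394  0.35903815 -0.3539096   0.85907351 -0.00164781  1.27658161]
```

Request:
step_arm(rows=[{"x": 0, "y": 25, "z": -2, "ax": 0, "ay": 0, "az": 0, "grip": 1}, {"x": 0, "y": 45, "z": -3, "ax": 0, "ay": 0, "az": 0, "grip": 1}, {"x": 0, "y": 60, "z": -4, "ax": 0, "ay": 0, "az": 0, "grip": 1}, {"x": 0, "y": 67, "z": -4, "ax": 0, "ay": 0, "az": 0, "grip": 1}, {"x": 0, "y": 67, "z": -4, "ax": 0, "ay": 0, "az": 0, "grip": 1}])

```text
time: 1.98
tcp_pos: [0.5157, 0.0251, 0.0219]
tcp_rot: [-1.572, 0.002, 0.229]
force: [-0.2, 0.3, -0.0]
finger_gap: 0.0002
```

```bash
python3 -c "
from h import *
fpos(); 
p,d=snap('scene','s2'); a=p[130:290,190:390,::-1]
q,_=snap('top','t2'); b=q[125:240,210:360,::-1]
a=cv2.resize(a,None,fx=2.6,fy=2.6,interpolation=cv2.INTER_CUBIC); b=cv2.resize(b,(520,399)) 
b=cv2.resize(q[125:285,200:400,::-1],None,fx=2.6,fy=2.6)
cv2.imwrite('pics/m2.png',cv2.resize(np.hstack([a,b]),(800,320)))"
```

```text
t 1.98 feeder [-1.786e+02 -1.000e-01  2.190e+01] F [-0.2  0.3 -0. ] Fx,Fy -0.4 -0.1 gap 0.00017795164336405667
```

View pics/m2.png

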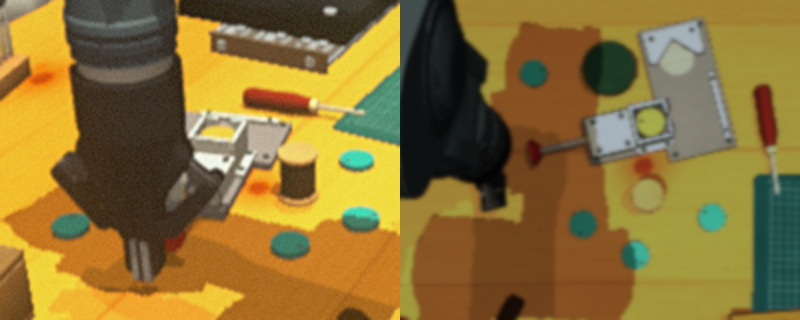

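Request:
step_arm(rows=[{"x": 0, "y": 0, "z": -10, "ax": 0, "ay": 0, "az": 0, "grip": 1}, {"x": 0, "y": 0, "z": -20, "ax": 0, "ay": 0, "az": 0, "grip": 1}, {"x": 0, "y": 0, "z": -25, "ax": 0, "ay": 0, "az": 0, "grip": 1}, {"x": 0, "y": 0, "z": -29, "ax": 0, "ay": 0, "az": 0, "grip": 1}, {"x": 0, "y": 0, "z": -33, "ax": 0, "ay": 0, "az": 0, "grip": 1}, {"x": 0, "y": 0, "z": -37, "ax": 0, "ay": 0, "az": 0, "grip": 1}, {"x": 0, "y": 0, "z": -37, "ax": 0, "ay": 0, "az": 0, "grip": 1}])

```text
time: 2.95
tcp_pos: [0.5248, -0.0105, 0.0228]
tcp_rot: [-1.571, 0.001, 0.229]
force: [-0.7, 4.4, 3.3]
finger_gap: -0.0001
```

```bash
python3 -c "
from h import *
fpos(); go(-97,0,22,13.13)"
```

```text
t 2.95 feeder [-141.8    0.7   22.8] F [-0.7  4.4  3.3] Fx,Fy -4.4 0.3 gap -0.00013256391132693296
t 2.95 world [ 0.5343 -0.0543  0.022 ] shift [ -0.7   0.9 -44.8] turn [ 0. -0. -0.]
```

Request:
step_arm(rows=[{"x": 0, "y": 0, "z": -4, "ax": 0, "ay": 0, "az": 0, "grip": 1}, {"x": 0, "y": 0, "z": -8, "ax": 0, "ay": 0, "az": 0, "grip": 1}, {"x": 0, "y": 0, "z": -12, "ax": 0, "ay": 0, "az": 0, "grip": 1}, {"x": 0, "y": 0, "z": -16, "ax": 0, "ay": 0, "az": 0, "grip": 1}, {"x": 0, "y": 0, "z": -20, "ax": 0, "ay": 0, "az": 0, "grip": 1}, {"x": 0, "y": 0, "z": -24, "ax": 0, "ay": 0, "az": 0, "grip": 1}, {"x": 0, "y": 0, "z": -28, "ax": 0, "ay": 0, "az": 0, "grip": 1}, {"x": 0, "y": 0, "z": -32, "ax": 0, "ay": 0, "az": 0, "grip": 1}, {"x": 0, "y": 0, "z": -35, "ax": 0, "ay": 0, "az": 0, "grip": 1}, {"x": 0, "y": 0, "z": -38, "ax": 0, "ay": 0, "az": 0, "grip": 1}])

```text
time: 4.2
tcp_pos: [0.5329, -0.0458, 0.0228]
tcp_rot: [-1.567, 0.0, 0.23]
force: [-1.7, 6.6, 4.6]
finger_gap: -0.0001
```

```bash
python3 -c "
from h import *
fpos(); go(-97,0,22,13.13)"
```

```text
t 4.2 feeder [-105.6    0.6   22.8] F [-1.7  6.6  4.6] Fx,Fy -6.9 -0.2 gap -0.00014004789027199146
t 4.2 world [ 0.5343 -0.0543  0.022 ] shift [-0.6  0.8 -8.6] turn [-0.2  0.1 -0. ]
```

Request:
step_arm(rows=[{"x": 0, "y": 0, "z": -4, "ax": 0, "ay": 0, "az": 0, "grip": 1}, {"x": 0, "y": 0, "z": -6, "ax": 0, "ay": 0, "az": 0, "grip": 1}, {"x": 0, "y": 0, "z": -8, "ax": 0, "ay": 0, "az": 0, "grip": 1}, {"x": 0, "y": 0, "z": -10, "ax": 0, "ay": 0, "az": 0, "grip": 1}, {"x": 0, "y": 0, "z": -12, "ax": 0, "ay": 0, "az": 0, "grip": 1}])

```text
time: 4.82
tcp_pos: [0.5349, -0.0542, 0.0228]
tcp_rot: [-1.56, -0.0, 0.232]
force: [-3.2, 14.4, 8.4]
finger_gap: -0.0001
```

```bash
python3 -c "
from h import *
fpos()
p,d=snap('top','t3'); cv2.imwrite('pics/c3.png',cv2.resize(p[125:240,250:400,::-1],None,fx=4,fy=4,interpolation=cv2.INTER_CUBIC))"
```

```text
t 4.83 feeder [-96.9   0.5  22.8] F [-3.2 14.4  8.4] Fx,Fy -14.7 0.2 gap -0.00012051762158421219
```

View pics/c3.png

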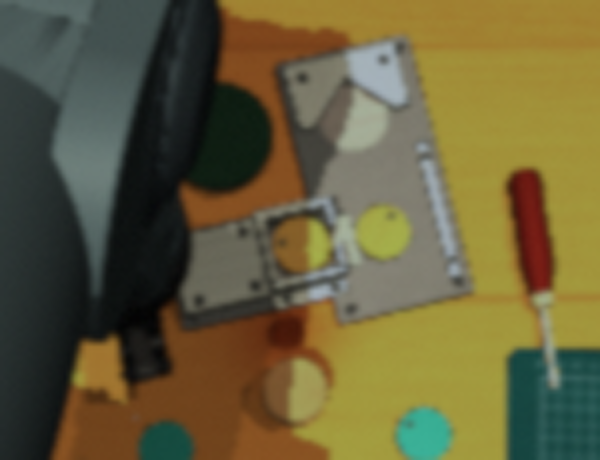

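The plunger is against its stop: Fx is 14.7 N and the TCP is at -97, as predicted. The ejected blank lies on the plate at crop (384,232). Next I'll let the plunger spring back.

Request:
step_arm(rows=[{"x": 0, "y": 0, "z": 6, "ax": 0, "ay": 0, "az": 0, "grip": 1}, {"x": 0, "y": 0, "z": 14, "ax": 0, "ay": 0, "az": 0, "grip": 1}, {"x": 0, "y": 0, "z": 24, "ax": 0, "ay": 0, "az": 0, "grip": 1}, {"x": 0, "y": 0, "z": 34, "ax": 0, "ay": 0, "az": 0, "grip": 1}, {"x": 0, "y": 0, "z": 44, "ax": 0, "ay": 0, "az": 0, "grip": 1}, {"x": 0, "y": 0, "z": 54, "ax": 0, "ay": 0, "az": 0, "grip": 1}, {"x": 0, "y": 0, "z": 64, "ax": 0, "ay": 0, "az": 0, "grip": 1}, {"x": 0, "y": 0, "z": 75, "ax": 0, "ay": 0, "az": 0, "grip": 1}, {"x": 0, "y": 0, "z": 80, "ax": 0, "ay": 0, "az": 0, "grip": 1}, {"x": 0, "y": -30, "z": 80, "ax": 0, "ay": 0, "az": 0, "grip": 1}])

```text
time: 6.12
tcp_pos: [0.5139, 0.0238, 0.0521]
tcp_rot: [-1.559, 0.005, 0.233]
force: [1.4, -0.4, -0.2]
finger_gap: 0.0
```

Run:
```python
from h import *
fpos(); go(-150,-60,110,103.13)
p,d=snap('top','t4'); W=cloud('top',d); q=W[...,:2]-O; F=np.stack([q@XH,q@YH],-1)*1e3
hsv=cv2.cvtColor(p,cv2.COLOR_RGB2HSV); H,S,V=cv2.split(hsv)
print('hsv at blank',hsv[180:186,344:350].reshape(-1,3).mean(0))
Y=(H>20)&(H<35)&(S>110)&(F[...,0]>26)&(F[...,0]<78)&(F[...,1]>-40)&(F[...,1]<60)&(W[...,2]>.008)&(W[...,2]<.022)
n,l,st,c=cv2.connectedComponentsWithStats(Y.astype(np.uint8))
for i in range(1,n):
    if st[i,4]>20: print(st[i],F[l==i].mean(0),W[l==i][:,2].mean(),np.ptp(F[l==i],axis=0))
```

```text
t 6.12 feeder [-177.6   -2.1   52.1] F [ 1.4 -0.4 -0.2] Fx,Fy 0.7 1.3 gap 2.4000229862163505e-06
t 6.12 world [ 0.4639 -0.0163  0.11  ] shift [-58.2 -57.9 -26.8] turn [ -0.7 -89.8   0.3]
hsv at blank [ 31.88888889 144.63888889 171.61111111]
[339 176  13  14 136] [ 4.87871830e+01 -4.00543422e-02] 0.01582424384093647 [29.64570033 29.57573854]
```

The blank is at feeder (48.8, 0.0), exactly on the landing. The arm moves over next.

```bash
python3 -c "
from h import *
go(-178,0,110,103.13);go(50,-43,110,103.13)"
```

```text
t 6.17 world [0.5159 0.0246 0.11  ] shift [ -1.2 -53.    2.1] turn [ -0.3 -89.8   0.5]
t 6.17 world [ 0.5258 -0.2072  0.11  ] shift [ -45.   -55.3 -225.8] turn [ -0.3 -89.8   0.5]
```

Request:
step_arm(rows=[{"x": 0, "y": -55, "z": 0, "ax": 0, "ay": -10, "az": 0, "grip": 0.7}, {"x": 0, "y": -57, "z": 0, "ax": 0, "ay": -20, "az": 0, "grip": 0.7}, {"x": -45, "y": -57, "z": -50, "ax": 0, "ay": -30, "az": 0, "grip": 0.7}, {"x": -45, "y": -57, "z": -100, "ax": 0, "ay": -40, "az": 0, "grip": 0.7}, {"x": -45, "y": -57, "z": -150, "ax": 0, "ay": -50, "az": 0, "grip": 0.7}, {"x": -45, "y": -57, "z": -200, "ax": 0, "ay": -60, "az": 0, "grip": 0.7}, {"x": -45, "y": -57, "z": -226, "ax": 0, "ay": -70, "az": 0, "grip": 0.7}, {"x": -45, "y": -57, "z": -226, "ax": 0, "ay": -80, "az": 0, "grip": 0.7}, {"x": -45, "y": -57, "z": -226, "ax": 0, "ay": -90, "az": 0, "grip": 0.7}, {"x": -45, "y": -57, "z": -226, "ax": 0, "ay": -90, "az": 0, "grip": 0.7}])

```text
time: 7.42
tcp_pos: [0.5259, -0.2078, 0.1117]
tcp_rot: [-1.573, -0.009, 1.801]
force: [-0.6, 0.0, 0.5]
finger_gap: 0.0128
```

```bash
python3 -c "
from h import *
fpos();go(50,-43,21,103.13); print(r.read_state()['tcp_rot'])"
```

```text
t 7.42 feeder [ 50.5 -43.1 111.7] F [-0.6  0.   0.5] Fx,Fy -0.1 -0.6 gap 0.01276525703876532
t 7.42 world [ 0.5258 -0.2072  0.021 ] shift [-0.3 90.7  0.1] turn [0.1 0.  0.5]
[-1.57329587 -0.00882552  1.80077501]
```

Request:
step_arm(rows=[{"x": 0, "y": 40, "z": 0, "ax": 0, "ay": 0, "az": 0.5, "grip": 0.7}, {"x": 0, "y": 70, "z": 0, "ax": 0, "ay": 0, "az": 0.5, "grip": 0.7}, {"x": 0, "y": 82, "z": 0, "ax": 0, "ay": 0, "az": 0.5, "grip": 0.7}, {"x": 0, "y": 88, "z": 0, "ax": 0, "ay": 0, "az": 0.5, "grip": 0.7}, {"x": 0, "y": 91, "z": 0, "ax": 0, "ay": 0, "az": 0.5, "grip": 0.7}, {"x": 0, "y": 91, "z": 0, "ax": 0, "ay": 0, "az": 0.5, "grip": 0.7}])

```text
time: 8.18
tcp_pos: [0.5265, -0.2073, 0.0214]
tcp_rot: [-1.574, 0.001, 1.8]
force: [0.3, -0.4, 0.3]
finger_gap: 0.0126
```

```bash
python3 -c "
from h import *
fpos();go(49.5,-25,20.5,103.13)
p,d=snap('scene','s5'); a=cv2.resize(p[150:270,230:380,::-1],(500,400),interpolation=cv2.INTER_CUBIC)
cv2.imwrite('pics/m5.png',a)"
```

```text
t 8.18 feeder [ 50.2 -42.4  21.4] F [ 0.3 -0.4  0.3] Fx,Fy 0.4 0.2 gap 0.01259242614453145
t 8.18 world [ 0.5433 -0.2027  0.0205] shift [  0.7   1.  -17.4] turn [ 0.2  0.  -0. ]
```

View pics/m5.png

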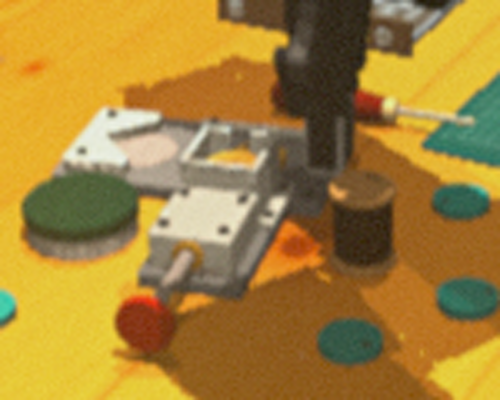

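The scene view shows the plunger home, at crop (145,322), with the fingertips down behind the blank at (325,165). Now I'll push.

Request:
step_arm(rows=[{"x": 0.5, "y": 1.3, "z": -8, "ax": 0, "ay": 0, "az": 0, "grip": 0.7}, {"x": 0.5, "y": 1.3, "z": -14, "ax": 0, "ay": 0, "az": 0, "grip": 0.7}, {"x": 0.5, "y": 1.3, "z": -17, "ax": 0, "ay": 0, "az": 0, "grip": 0.7}, {"x": 0.5, "y": 1.3, "z": -20, "ax": 0, "ay": 0, "az": 0, "grip": 0.7}, {"x": 0.5, "y": 1.3, "z": -24, "ax": 0, "ay": 0, "az": 0, "grip": 0.7}, {"x": 0.5, "y": 1.3, "z": -29, "ax": 0, "ay": 0, "az": 0, "grip": 0.7}, {"x": 0.5, "y": 1.3, "z": -34, "ax": 0, "ay": 0, "az": 0, "grip": 0.7}, {"x": 0.5, "y": 1.3, "z": -39, "ax": 0, "ay": 0, "az": 0, "grip": 0.7}, {"x": 0.5, "y": 1.3, "z": -44, "ax": 0, "ay": 0, "az": 0, "grip": 0.7}, {"x": 0.5, "y": 1.3, "z": -49, "ax": 0, "ay": 0, "az": 0, "grip": 0.7}])

```text
time: 9.48
tcp_pos: [0.5745, -0.1956, 0.0204]
tcp_rot: [-1.574, 0.001, 1.8]
force: [-0.6, 0.0, 0.8]
finger_gap: 0.013
```

```bash
python3 -c "
from h import *
fpos();go(49.5,44.3,20.3,103.13)"
```

```text
t 9.47 feeder [49.8  7.  20.4] F [-0.6  0.   0.8] Fx,Fy -0.2 -0.6 gap 0.013028998030872284
t 9.47 world [ 0.6107 -0.1869  0.0203] shift [  0.2   0.2 -37.3] turn [ 0.2  0.  -0.1]
```

Request:
step_arm(rows=[{"x": 0.5, "y": 0, "z": -5, "ax": 0, "ay": 0, "az": 0, "grip": 0.7}, {"x": 0.5, "y": 0, "z": -10, "ax": 0, "ay": 0, "az": 0, "grip": 0.7}, {"x": 0.5, "y": 0, "z": -15, "ax": 0, "ay": 0, "az": 0, "grip": 0.7}, {"x": 0.5, "y": 0, "z": -20, "ax": 0, "ay": 0, "az": 0, "grip": 0.7}, {"x": 0.5, "y": 0, "z": -24, "ax": 0, "ay": 0, "az": 0, "grip": 0.7}, {"x": 0.5, "y": 0, "z": -27, "ax": 0, "ay": 0, "az": 0, "grip": 0.7}, {"x": 0.5, "y": 0, "z": -30, "ax": 0, "ay": 0, "az": 0, "grip": 0.7}, {"x": 0.5, "y": 0, "z": -30, "ax": 0, "ay": 0, "az": 0, "grip": 0.7}])

```text
time: 10.48
tcp_pos: [0.6038, -0.1883, 0.0205]
tcp_rot: [-1.575, 0.001, 1.801]
force: [-0.1, -0.3, 0.5]
finger_gap: 0.013
```

```bash
python3 -c "
from h import *
fpos()
p,d=snap('scene','s6'); a=cv2.resize(p[150:270,230:380,::-1],(500,400),interpolation=cv2.INTER_CUBIC)
q,_=snap('top','t6'); b=cv2.resize(q[125:205,310:385,::-1],(375,400),interpolation=cv2.INTER_CUBIC)
cv2.imwrite('pics/m6.png',cv2.resize(np.hstack([a,b]),(800,366)))"
```

```text
t 10.47 feeder [49.3 37.2 20.5] F [-0.1 -0.3  0.5] Fx,Fy 0.3 -0.2 gap 0.013029044599587605
```

View pics/m6.png

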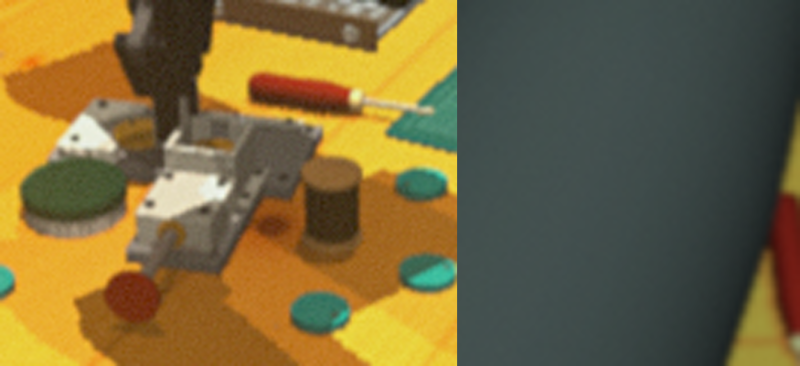

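The blank is in front of the fingers, entering the V at (133,133). Closing in gently, watching the force.

Request:
step_arm(rows=[{"x": 0, "y": 0, "z": -2, "ax": 0, "ay": 0, "az": 0, "grip": 0.7}, {"x": 0, "y": 0, "z": -4, "ax": 0, "ay": 0, "az": 0, "grip": 0.7}, {"x": 0, "y": 0, "z": -5, "ax": 0, "ay": 0, "az": 0, "grip": 0.7}, {"x": 0, "y": 0, "z": -6, "ax": 0, "ay": 0, "az": 0, "grip": 0.7}, {"x": 0, "y": 0, "z": -6, "ax": 0, "ay": 0, "az": 0, "grip": 0.7}])

```text
time: 11.2
tcp_pos: [0.6095, -0.1869, 0.0205]
tcp_rot: [-1.574, 0.001, 1.801]
force: [0.4, 0.5, 0.1]
finger_gap: 0.013
```

```bash
python3 -c "
from h import *
fpos()"
```

```text
t 11.2 feeder [49.2 43.  20.5] F [0.4 0.5 0.1] Fx,Fy -0.4 0.5 gap 0.013038042885334066
```

Request:
step_arm(rows=[{"x": 0, "y": 0, "z": -1, "ax": 0, "ay": 0, "az": 0, "grip": 0.7}, {"x": 0, "y": 0, "z": -2, "ax": 0, "ay": 0, "az": 0, "grip": 0.7}, {"x": 0, "y": 0, "z": -2, "ax": 0, "ay": 0, "az": 0, "grip": 0.7}])

```text
time: 11.58
tcp_pos: [0.6109, -0.1865, 0.0203]
tcp_rot: [-1.573, 0.001, 1.8]
force: [-1.7, -0.7, 0.9]
finger_gap: 0.0126
```

```bash
python3 -c "
from h import *
fpos()"
```

```text
t 11.57 feeder [49.1 44.5 20.3] F [-1.7 -0.7  0.9] Fx,Fy 0.3 -1.8 gap 0.012554528774058901
```

Contact is beginning (Fy -1.8 N at y = 44.5, where 44.3 was expected). A little more to seat it.

Request:
step_arm(rows=[{"x": 0, "y": 0, "z": -1, "ax": 0, "ay": 0, "az": 0, "grip": 0.7}, {"x": 0, "y": 0, "z": -2, "ax": 0, "ay": 0, "az": 0, "grip": 0.7}, {"x": 0, "y": 0, "z": -2, "ax": 0, "ay": 0, "az": 0, "grip": 0.7}])

```text
time: 11.95
tcp_pos: [0.6114, -0.1863, 0.02]
tcp_rot: [-1.57, 0.001, 1.8]
force: [-5.7, -2.0, 0.5]
finger_gap: 0.013
```

```bash
python3 -c "
from h import *
fpos()"
```

```text
t 11.95 feeder [49.  45.1 20. ] F [-5.7 -2.   0.5] Fx,Fy 0.6 -6.0 gap 0.01299397601550982
```

Seated: 6.0 N with almost no travel. Backing off, then up and clear.

Request:
step_arm(rows=[{"x": 0, "y": 0, "z": 3, "ax": 0, "ay": 0, "az": 0, "grip": 0.7}, {"x": 0, "y": 0, "z": 10, "ax": 0, "ay": 0, "az": 0, "grip": 0.7}, {"x": 0, "y": 0, "z": 25, "ax": 0, "ay": 0, "az": 0, "grip": 0.7}, {"x": 0, "y": -40, "z": 30, "ax": 0, "ay": 0, "az": 0, "grip": 0.7}, {"x": 0, "y": -90, "z": 35, "ax": 0, "ay": 0, "az": 0, "grip": 0.7}, {"x": 0, "y": -130, "z": 60, "ax": 0, "ay": 0, "az": 0, "grip": 0.7}, {"x": 50, "y": -140, "z": 85, "ax": 0, "ay": 0, "az": 0, "grip": 0.7}, {"x": 110, "y": -140, "z": 100, "ax": 0, "ay": 0, "az": 0, "grip": 0.7}, {"x": 170, "y": -140, "z": 110, "ax": 0, "ay": 0, "az": 0, "grip": 0.7}, {"x": 230, "y": -140, "z": 120, "ax": 0, "ay": 0, "az": 0, "grip": 0.7}])

```text
time: 13.2
tcp_pos: [0.4418, 0.0122, 0.1603]
tcp_rot: [-1.573, 0.0, 1.799]
force: [0.4, 0.2, 0.6]
finger_gap: 0.0129
```

Run:
```python
from h import *
fpos()
p,d=snap('top','t7'); W=cloud('top',d); q=W[...,:2]-O; F=np.stack([q@XH,q@YH],-1)*1e3
hsv=cv2.cvtColor(p,cv2.COLOR_RGB2HSV); H,S,V=cv2.split(hsv)
Y=(H>20)&(H<36)&(S>110)&(F[...,0]>26)&(F[...,0]<78)&(F[...,1]>-40)&(F[...,1]<105)&(W[...,2]>.008)&(W[...,2]<.022)
n,l,st,c=cv2.connectedComponentsWithStats(Y.astype(np.uint8))
for i in range(1,n):
    if st[i,4]>20: print(st[i],F[l==i].mean(0),W[l==i][:,2].mean(),np.ptp(F[l==i],axis=0))
cv2.imwrite('pics/c7.png',cv2.resize(p[125:240,250:400,::-1],None,fx=5,fy=5,interpolation=cv2.INTER_CUBIC))
```

```text
t 13.2 feeder [-182.8  -75.   160.3] F [0.4 0.2 0.6] Fx,Fy -0.1 0.5 gap 0.012866287857820726
[332 147  13  13 129] [49.79286374 69.85966858] 0.016051640939685655 [28.55741329 28.72226582]
```

View pics/c7.png

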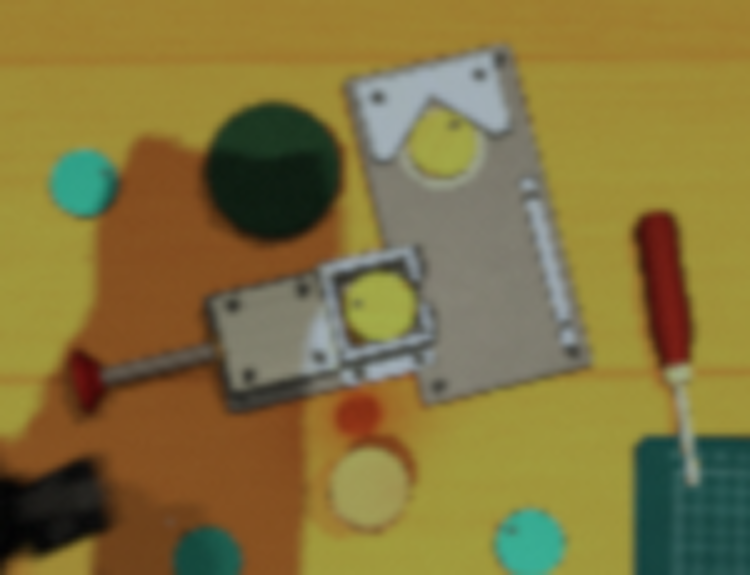

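The blank lies in the V at feeder (49.8, 69.9), against a nest of (49, 70), and is flat with its top at 16 mm. The plunger is home and the bystanders have not moved. Handing in.

```bash
python3 -c "
from h import *
print(job.job_done())"
```

```text
the job is handed in; nothing more can be done
None
```

I dispensed one blank and seated it in the V stop, then moved the arm clear and handed the job in at about 13 s. No verdict was reported.

- **Press:** one smooth press took the plunger to its stop, with 14.7 N on the fingers at the expected depth. It then sprang home, and the blank landed at feeder (48.8, 0.0) mm, right on the landing point.
- **Push:** I slid the blank along the plate with the fingertips slightly open until it seated. The force rose to 6 N with almost no further travel.
- **Last checks:** the final top view puts the blank at feeder (49.8, 69.9) mm, about 0.8 mm from the nest at (49, 70). Its top is at 16 mm, so it lies flat. The plunger looks home, the magazine stack is in place, and the spool, tin and beveler look where they were.

No check failed or disagreed. The camera calibration is only good to about 2 mm, and I judged the plunger, the stack and the bystanders by eye in the picture.

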